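Test and re-arm the sieve shaker's emergency stop

ROBOT

A 7-joint arm with a two-finger parallel gripper is mounted at the origin on the work surface. World frame = base frame: x ahead of the robot, y to its left, z up, the work surface at z = 0. Lengths are in m, angles in rad, forces in N, time in s.
With the tool pointing down it reaches from about 0.4 to 0.85 m from the base axis. Payload 10.4 kg.
Tool frame: the origin (TCP) lies midway between the tips of the shut fingers; the grasp point (between the pads) lies 19 mm behind it (grip_point_offset is the distance from the TCP to the grasp point, in m); y points along the fingers, z is the direction in which the jaws open and shut, and the axes are right-handed (so a half turn about y gives the same grasp; the last joint's range is limited). The gripper opens to 85 mm and grips with 20 to 120 N. Pads are 22 mm wide; open, the fingers measure 114 mm over their backs; the gripper's body (76 mm by 85 mm) begins 54 mm behind the grasp point. The pads swing forward as they close: fully open they stand 13 mm farther back than shut.
Start: joints at [-1.157, 0.332, -0.065, 1.46, 0.022, 1.35, -0.088], TCP at [0.264, 0.566, 0.231] pointing down, gripper open.
Joint ranges: [-2.6, 2.6], [-0.5, 2.12], [-1.47, 1.34], [0.16, 2.42], [-1.27, 4.41], [0.06, 2.06], [-2.6, 2.6]. Speed limits (rad/s): [2.22, 2.22, 2.79, 2.79, 3.14, 3.14, 3.14].

INTERFACE

Orientations are given as a unit quaternion [x, y, z, w].
In Python, from workcell import * gives the robot as it stands.
- The arm moves only by the tool send_rows, never from a script. Its argument "motion" is a list of rows, each a list of 7 numbers: the opening in per cent of the stroke, from 0 (shut) to 100 (fully open), then the shift along the tool's x, y, z in m, then the turn, a rotation vector about the tool's x, y, z in rad. In form: [[claw, tx, ty, tz, ax, ay, az], ...]. A call has 1 to 10 rows; each row is the pose to reach, as a shift and turn from the pose commanded when the call began, along the tool's axes at that moment; what a row does not reach only later rows make up. A row lasts 1/12 s, in which the tool goes at most 41.7 mm and 7.16 degrees, less where a joint would pass 70% of its speed; a pose out of reach is approached as far as the arm can. A call with a gripper value outside its range is refused whole. The fingers move at their own pace and stop on an object; "squeeze" is the grip in N (left out, the last holds). Time passes only in rows, so rows that repeat a pose let the fingers close. It gives the time, the measured TCP pose, the force and the opening at its end, in the units of the state.
- get_obs(): the state, without advancing time (a new reading comes with each control period).
- camera(name): name is "scene" or "side" or "wrist"; returns a dict with "pixels" (420x560x3 uint8, red, green, blue), "range_z" (420x560 float32, m along the optical axis (not along the pixel's ray), 0 where there is no reading), "fovy" (degrees; the focal length in pixels is half the picture's height over the tangent of half this angle, whatever the lens; pixels are square), "cx", "cy" (the principal point, pixels), "dist_coeffs" ([k1, k2, p1, p2, k3] as OpenCV has them; the pictures are not rectified), "view" (4x4, takes a point from world to camera coordinates); the wrist camera has in their place "T_tool_cam" (4x4, takes a point from camera to tool coordinates, whose origin is the TCP and whose axes are the tool frame's). Camera axes: x right, y down, z forward; pixel columns grow to the right and rows downward; lengths in m; the calibration is good to about 2 mm. A picture is of the moment at which its call begins: read the wrist's pose just before it.
- hand_in(): hands the job in, once; it reports no verdict.
The state is a dict: "clock": time; "joint_pos": joint angles; "joint_velocities": joint speeds; "tau": joint torques, N m; "position": TCP position; "ee_rot": TCP orientation; "ft_force": force on the tool from outside, world axes, zero at the start; "torque": the same for the moment, N m; "grip_width": opening from 0.0 (shut) to 1.0 (fully open).
Only numpy, scipy, OpenCV 4.12 (cv2) and the standard library are available. Lean on these libraries where they do the work, as an engineer would, in place of code of your own. Each camera call takes 0.05 s, during which the arm holds its last target.

TASK

Test the sieve shaker's emergency stop with the fingertips alone: push the red mushroom button in until it latches and take the fingers off, so that it stays in by itself; then push its lug round clockwise (seen from above) until the button springs back out, and let it turn back. Then press the blue reset button all the way in and move clear. Never press the green button, grip the mushroom or its lug, or lift or shift the loose things around them.

Things in the scene. Friction and masses are not known exactly. Their poses are not given: they have to be found in the camera images.
- console: grey control box fixed to the bench, 200 (x) by 340 (y) by 60 mm high, aluminium top plate; origin at the centre of its underside on the bench, z up. On its top, in a row 20 mm in front of its centre line and 100 mm apart, stand the stop, the blue and the green button, in any order.
- stop_base: fixed mount of the mushroom stop: thin yellow disc 84 mm wide and 2 mm thick with a black collar 44 mm wide up to 20 mm; origin on the console top on the button's axis, z up. At rest the lug of the red head points along this frame's -x. It carries the head, its rim and its lug.
- stop_push (a joint): how far the red mushroom is pushed in, m: 0 out (also its upper stop), grows downward, end stop at 0.0096. It resists with 1 N at first and 4 to 7 N deeper in (more if pushed fast). It latches at about 0.0085, so push it right to the end; with the fingers off it then stays in at 0.007 to 0.008. It comes out again only when turned.
- stop_twist (a joint): turn of the red head about its upright axis, rad: 0 at rest, grows clockwise seen from above, end stop at 0.9. A return spring (0.03 N m at 0, 0.08 N m at 0.9, so 1 to 2 N at the lug's middle) turns it back to 0 when let go. When the head is latched in, turning it to about 0.2 to 0.4 makes it spring out; turn to 0.6 to 0.8 to be sure.
- stop_top (a point): centre of the flat top (36 mm across) of the red mushroom head, 58 mm above the console top when out, the place to press. The head is 60 mm in diameter, its underside 28 mm below this point. Moves with the head.
- lug_mid (a point): middle of the red lug, a bar 14 mm wide and 16 mm high (8 mm above to 8 mm below this point) with a white line on top that sticks out sideways from the head's rim to 62 mm from the axis; this point is 45 mm from the axis and 16 mm below the head's top. Moves with the head.
- lug_front: half of the lug with the flank to be pushed: the -y side in the stop_base frame at rest (push towards +y there; clockwise). Its origin lies on the head's axis at the console top when the head is out.
- lug_back: the other half of the lug, +y side at rest; origin as lug_front. Pressed together with lug_front only by a pinch.
- rim_left: left half (+y side of the stop_base frame at rest) of the mushroom's outer rim, 30 mm radius; origin as lug_front.
- rim_right: right half (-y side at rest) of the mushroom's outer rim; origin as lug_front.
- reset_btn (a joint): blue reset button, m pressed in: 0 out, 0.006 fully in (4.5 N); springs back.
- reset_btn_top (a point): centre of the top of the blue button (32 mm across, in a black collar 48 mm across and 12 mm high), 18 mm above the console top when out.
- start_btn (a joint): green start button, same make and size as the blue one, m pressed in; must stay out.
- start_btn_top (a point): centre of the top of the green button.
- vial: loose amber glass vial with white cap, 28 mm across and 45 mm high, standing on the console's far edge; origin at the centre of its underside.
- jar: loose glass jar with yellow cap, 60 mm across, 75 mm high, on the bench left of the console; origin at the centre of its underside.
- beaker: loose glass beaker, 68 mm across, 80 mm high, on the bench right of the console; origin at the centre of its underside.
- forceps: loose steel forceps, 130 mm long and 8 mm thick, lying along its own x on the bench left of the console; origin under its middle.
- petri_dish: loose closed petri dish, 92 mm across, 16 mm high, on the bench right of the console; origin at the centre of its underside.
- test_sieve: loose brass sieve ring, 100 mm across, 30 mm high, on the bench beyond the console; origin at the centre of its underside.
Not all that is in view belongs to the job. There is more than one size of the test_sieve; the one meant has the size given above.

How it is judged:
By the outcome, as a careful person would: the job done as asked, in the order asked, and still so for the second after the job is handed in, with the robot touching nothing.
It also fails if it takes over 54 s, if anything falls off the work surface, if the arm or the gripper's body presses on something with over 40 N, if the wrist force passes 120 N, or if a joint passes its speed limit or range.

## Working session

There is one attempt and no reset: what is moved stays moved. The work goes in short steps, Python scripts to look and compute and a tool call to move; the robot and the scene stay as the last step left them, time stands still between calls to the robot, and variables do not carry over. Pictures are saved under pics/ and viewed, and the job is handed in when it is done.

Besides the shell and the picture viewer there is one more tool, called in YAML: its name, and indented under it one key for each argument. send_rows: Moves the arm, as the interface text tells. Its arguments: {"type":"object","properties":{"motion":{"type":"array"},"squeeze":{"type":"number"}},"required":["motion"]}

```bash
mkdir -p pics; ls
cat > h.py <<'E'
from workcell import *
import numpy as np, cv2
from scipy.spatial.transform import Rotation as R
def K(c):
    f=210/np.tan(np.radians(c["fovy"])/2); return np.array([[f,0,c["cx"]],[0,f,c["cy"]],[0,0,1.]])
def T_wc(c,o=None):
    if "view" in c: return np.linalg.inv(np.array(c["view"]))
    T=np.eye(4);T[:3,:3]=R.from_quat(o["ee_rot"]).as_matrix();T[:3,3]=o["position"];return T@np.array(c["T_tool_cam"])
def cloud(c,o=None):
    h,w=c["range_z"].shape
    u,v=np.meshgrid(np.arange(w),np.arange(h))
    n=cv2.undistortPoints(np.stack([u,v],-1).reshape(-1,1,2).astype(np.float64),K(c),np.array(c["dist_coeffs"],float)).reshape(h,w,2)
    z=c["range_z"].astype(float)
    P=np.concatenate([n*z[...,None],z[...,None]],-1)
    T=T_wc(c,o); return P@T[:3,:3].T+T[:3,3]
def save(c,n): cv2.imwrite("pics/"+n,c["pixels"][...,::-1])
E
python3 - <<'E'
from h import *
o=get_obs(); print(o)
for n in ["scene","side","wrist"]:
    o=get_obs();c=camera(n); save(c,n+"0.png"); np.save(n+"0.npy",cloud(c,o)); np.save(n+"0p.npy",c["pixels"]); print(n,c["fovy"],c["dist_coeffs"],T_wc(c,o)[:3,3])
E
```

```text
pics
{'clock': 0.0, 'joint_pos': array([-1.15660003,  0.33285489, -0.06470131,  1.46094513,  0.02161629,
        1.34989362, -0.08851343]), 'joint_velocities': array([-1.77395748e-03,  5.96756362e-05, -6.07575665e-04, -2.56079460e-04,
        7.14534315e-04, -1.58529024e-04,  6.68490203e-04]), 'tau': array([-1.38629268e-03, -6.25450659e+01,  4.83483437e-02, -3.91611779e+01,
        1.61100720e-02,  9.87105654e-03,  6.70662326e-08]), 'position': array([0.26424983, 0.56597608, 0.23052472]), 'ee_rot': array([ 0.6908011 , -0.15328119,  0.15312227, -0.68982048]), 'ft_force': array([0.15082398, 0.32914153, 0.09529714]), 'torque': array([-0.02135338,  0.00648856, -0.03743002]), 'grip_width': 0.9990190765371344}
scene 57.41467601268864 [0.00146728 0.         0.         0.         0.        ] [1.15990039 0.46773017 0.68997793]
side 55.54665335508818 [0.0388603 0.        0.        0.        0.       ] [0.47855749 0.51501542 0.72384793]
wrist 66.55998841711992 [-0.03811209  0.          0.          0.          0.        ] [0.18836102 0.60041675 0.37372785]
```

View pics/scene0.png

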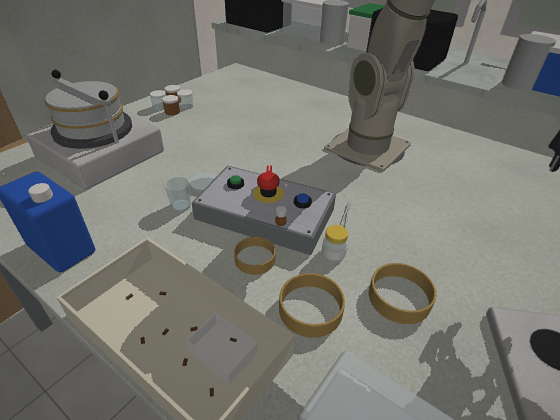

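View pics/side0.png

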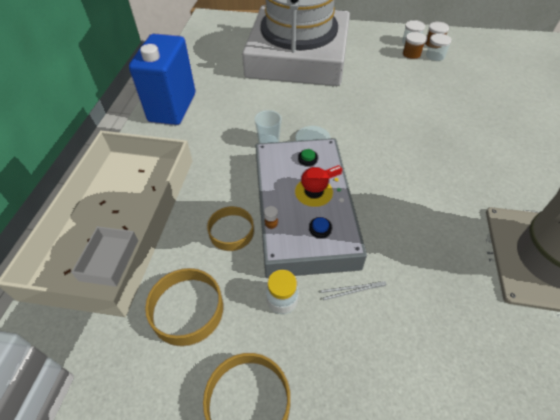

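View pics/wrist0.png

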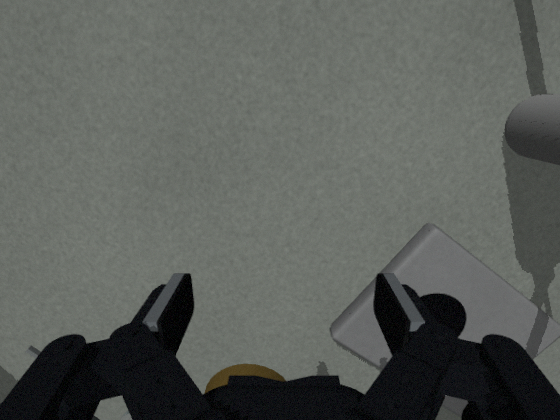

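The scene picture shows the red stop at about (268,182), blue at (303,200), green at (235,181) and the vial at (281,215). In the side picture, red is at (316,180), blue at (320,227) and green at (308,157). The lug at (335,172) points towards the robot. Next I measure them.

Run:
```python
from h import *
from scipy import ndimage as N
for n in ["scene","side"]:
    P=np.load(n+"0.npy");I=np.load(n+"0p.npy");hsv=cv2.cvtColor(I,cv2.COLOR_RGB2HSV);H,S,V=[hsv[...,i].astype(int) for i in range(3)]
    reg=(P[...,0]>.35)&(P[...,0]<.8)&(abs(P[...,1])<.35)&(P[...,2]>.02)&(P[...,2]<.2)
    for nm,m in dict(red=((H<6)|(H>174))&(S>170),blue=(H>105)&(H<130)&(S>150),green=(H>45)&(H<85)&(S>130),yel=(H>20)&(H<32)&(S>150)).items():
        m=m&reg; l,k=N.label(m)
        for i in range(1,k+1):
            q=P[l==i]
            if len(q)<15: continue
            v,u=np.argwhere(l==i).mean(0)
            print(n,nm,len(q),"px",u.round(),v.round(),"med",np.median(q,0).round(3),"min",np.percentile(q,3,0).round(3),"max",np.percentile(q,97,0).round(3))
            if nm=="red":
                zt=np.percentile(q[:,2],98); t=q[q[:,2]>zt-.004]; print(" top",len(t),zt.round(4),t.mean(0).round(4),t.min(0).round(3),t.max(0).round(3))
            if nm in("blue","green"):
                zt=np.median(q[:,2]); t=q[abs(q[:,2]-zt)<.003]; c,r=cv2.minEnclosingCircle(t[:,:2].astype(np.float32)); print(" top",len(t),zt,c,r,t.mean(0))
    # console plate
    m=reg&(S<60)&(abs(P[...,2]-.06)<.006); l,k=N.label(m); s=N.sum(m,l,range(1,k+1)); q=P[l==1+np.argmax(s)]
    print(n,"plate",len(q),np.median(q[:,2]),cv2.minAreaRect(q[:,:2].astype(np.float32)))
```

```text
scene red 322 px 268.0 180.0 med [ 0.513 -0.043  0.112] min [ 0.467 -0.075  0.095] max [ 0.531 -0.024  0.119]
 top 124 0.1189 [ 0.505  -0.0501  0.1171] [ 0.484 -0.071  0.115] [ 0.525 -0.025  0.12 ]
scene blue 93 px 302.0 198.0 med [0.483 0.048 0.081] min [0.468 0.034 0.073] max [0.494 0.061 0.083]
 top 74 0.08092411148362255 (0.47981664538383484, 0.04662710055708885) 0.015811605378985405 [0.48164015 0.04718618 0.08114025]
scene green 72 px 235.0 180.0 med [ 0.532 -0.144  0.081] min [ 0.517 -0.157  0.073] max [ 0.542 -0.133  0.083]
 top 57 0.08059055584027996 (0.5281649827957153, -0.14730258285999298) 0.015165907330811024 [ 0.52990793 -0.14510182  0.08092082]
scene yel 230 px 268.0 195.0 med [ 0.517 -0.039  0.062] min [ 0.468 -0.087  0.06 ] max [ 0.54  -0.015  0.064]
scene yel 330 px 336.0 234.0 med [0.541 0.186 0.075] min [0.515 0.162 0.062] max [0.56  0.207 0.077]
scene plate 4670 0.060097121588146785 ((0.5215274095535278, -0.04632169008255005), (0.20323732495307922, 0.34000885486602783), 14.085732460021973)
side red 595 px 317.0 179.0 med [ 0.498 -0.044  0.114] min [ 0.457 -0.08   
[... 849 characters left out ...]
 0.026] min [0.624 0.057 0.02 ] max [0.682 0.087 0.031]
side yel 550 px 173.0 286.0 med [0.753 0.186 0.034] min [0.663 0.164 0.021] max [0.773 0.27  0.044]
side yel 647 px 282.0 284.0 med [0.533 0.183 0.076] min [0.512 0.157 0.067] max [0.556 0.204 0.078]
side yel 428 px 193.0 330.0 med [0.67  0.283 0.035] min [0.642 0.222 0.021] max [0.734 0.296 0.043]
side yel 398 px 243.0 363.0 med [0.582 0.311 0.036] min [0.516 0.302 0.022] max [0.621 0.346 0.043]
side yel 32 px 285.0 382.0 med [0.504 0.334 0.041] min [0.499 0.327 0.023] max [0.51  0.345 0.044]
side plate 8900 0.060933338253993885 ((0.5202373266220093, -0.05006735026836395), (0.19987605512142181, 0.34182873368263245), 14.612059593200684)
```

Run:
```python
from h import *
o=get_obs(); M=R.from_quat(o["ee_rot"]).as_matrix(); print(M.round(4))
C=np.array([.502,-.0525])
for n in ["scene","side"]:
    P=np.load(n+"0.npy");I=np.load(n+"0p.npy");hsv=cv2.cvtColor(I,cv2.COLOR_RGB2HSV);H,S,V=[hsv[...,i].astype(int) for i in range(3)]
    d=P[...,:2]-C; r=np.hypot(d[...,0],d[...,1])
    m=((H<8)|(H>172))&(S>120)&(r>.034)&(r<.075)&(P[...,2]>.085)&(P[...,2]<.13)
    q=P[m]; print(n,len(q),q.min(0).round(3),q.max(0).round(3),q.mean(0).round(4))
    t=q[q[:,2]>.104]
    dd=t[:,:2]-C; a=np.degrees(np.arctan2(dd[:,1],dd[:,0]))%360; print(len(t),"ang",np.percentile(a,[0,10,50,90,100]).round(1), "r",np.hypot(*dd.T).max().round(3))
    # all high things near the console
    m=(P[...,2]>.09)&(P[...,2]<.12)&(r>.04)&(r<.2); q=P[m]; v=np.argwhere(m)
    k=q[:,0]>.55; print("vial?",k.sum(),np.median(q[k],0), q[k].min(0),q[k].max(0))
    s=cv2.resize(I[140:260,220:380],None,fx=5,fy=5,interpolation=cv2.INTER_CUBIC); cv2.imwrite(f"pics/z_{n}.png",s[...,::-1])
```

```text
[[ 9.061e-01 -4.000e-04  4.230e-01]
 [-4.230e-01 -1.000e-03  9.061e-01]
 [ 0.000e+00 -1.000e+00 -1.000e-03]]
scene 22 [ 0.451 -0.092  0.107] [ 0.478 -0.067  0.112] [ 0.4637 -0.0785  0.1096]
22 ang [204.1 206.5 212.9 221.3 226.3] r 0.062
vial? 107 [0.5820627  0.05213223 0.10380924] [0.56661136 0.0343516  0.09022335] [0.59252466 0.06261142 0.1066713 ]
side 88 [ 0.448 -0.093  0.096] [ 0.478 -0.068  0.113] [ 0.4618 -0.0782  0.1068]
64 ang [205.6 208.3 212.1 223.5 229.4] r 0.064
vial? 167 [0.5766937  0.04951751 0.10493742] [0.56450511 0.03223275 0.09041155] [0.59038452 0.05881848 0.10796342]
```

View pics/z_side.png

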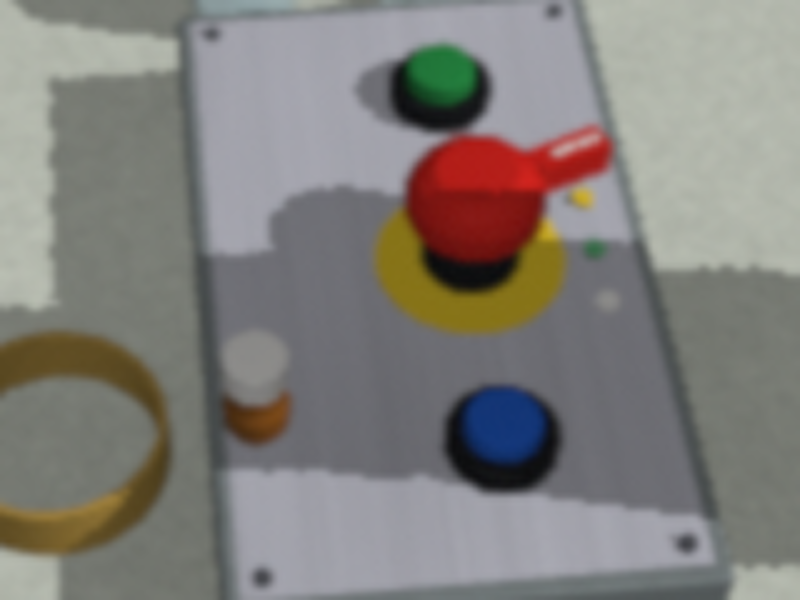

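```bash
cat >> h.py <<'E'
C=np.array([.502,-.0525]); LUG=213.
def to(p,ang=None):
    """tool-frame shift & rotvec from current pose to world p with tool down, tool x at world angle ang(deg)"""
    o=get_obs();M=R.from_quat(o["ee_rot"])
    t=M.inv().apply(np.array(p)-o["position"]); r=np.zeros(3)
    if ang is not None:
        a=np.radians(ang); x=np.array([np.cos(a),np.sin(a),0]);y=np.array([0,0,-1.]);z=np.cross(x,y)
        r=(M.inv()*R.from_matrix(np.stack([x,y,z],1))).as_rotvec()
    return t.round(4),r.round(4)
def st():
    o=get_obs();x=R.from_quat(o["ee_rot"]).as_matrix()
    print("t",round(o["clock"],2),"p",o["position"].round(4),"xang",np.degrees(np.arctan2(x[1,0],x[0,0])).round(2),"ydir",x[:,1].round(4),"F",o["ft_force"].round(2),"T",o["torque"].round(3),"g",round(o["grip_width"],3),"q7",o["joint_pos"].round(2))
E
python3 -c "
from h import *
print(to([.502,-.0525,.20],33)); print(to([.40,.25,.231],0))"
```

```text
(array([ 0.4771,  0.0312, -0.4599]), array([ 1.0000e-03, -1.0127e+00, -5.0000e-04]))
(array([ 0.2567, -0.    , -0.229 ]), array([ 1.000e-03, -4.368e-01, -2.000e-04]))
```

send_rows:
  motion:
    - [0,0.257,0,-0.229,0,-0.437,0]
    - [0,0.257,0,-0.229,0,-0.437,0]
    - [0,0.257,0,-0.229,0,-0.437,0]
    - [0,0.257,0,-0.229,0,-0.437,0]
    - [0,0.257,0,-0.229,0,-0.437,0]
    - [0,0.257,0,-0.229,0,-0.437,0]
    - [0,0.257,0,-0.229,0,-0.437,0]
    - [0,0.257,0,-0.229,0,-0.437,0]
    - [0,0.257,0,-0.229,0,-0.437,0]
    - [0,0.257,0,-0.229,0,-0.437,0]
  squeeze: 20

```text
clock: 0.98
position: [0.4021, 0.2463, 0.2314]
ee_rot: [0.707, -0.002, 0.002, -0.707]
ft_force: [-0.3, -0.1, -0.5]
grip_width: 0.002
```

```bash
python3 -c "
from h import *
st();print(to([.502,-.0525,.20],33));print(to([.46,.02,.22],33))"
```

```text
t 0.98 p [0.4021 0.2463 0.2314] xang -0.36 ydir [ 5.e-04 -3.e-04 -1.e+00] F [-0.35 -0.15 -0.47] T [ 0.039 -0.026 -0.008] g 0.002 q7 [-0.76 -0.01  0.11  1.86  0.    1.3   0.92]
(array([ 0.1018,  0.0316, -0.2982]), array([ 4.000e-04, -5.823e-01,  4.000e-04]))
(array([ 0.0593,  0.0115, -0.2259]), array([ 4.000e-04, -5.823e-01,  4.000e-04]))
```

send_rows:
  motion:
    - [0,0.102,0.031,-0.298,0,-0.582,0]
    - [0,0.102,0.031,-0.298,0,-0.582,0]
    - [0,0.102,0.031,-0.298,0,-0.582,0]
    - [0,0.102,0.031,-0.298,0,-0.582,0]
    - [0,0.102,0.031,-0.298,0,-0.582,0]
    - [0,0.102,0.031,-0.298,0,-0.582,0]
    - [0,0.102,0.031,-0.298,0,-0.582,0]
    - [0,0.102,0.031,-0.298,0,-0.582,0]
    - [0,0.102,0.031,-0.298,0,-0.582,0]
    - [0,0.102,0.031,-0.298,0,-0.582,0]

```text
clock: 1.82
position: [0.5029, -0.0509, 0.1998]
ee_rot: [0.678, 0.201, -0.202, -0.677]
ft_force: [0.2, 1.0, -0.1]
grip_width: 0.003
```

Run:
```python
from h import *
st();o=get_obs();c=camera("wrist");save(c,"w1.png");P=cloud(c,o);I=c["pixels"]
hsv=cv2.cvtColor(I,cv2.COLOR_RGB2HSV);H,S,V=[hsv[...,i].astype(int) for i in range(3)]
d=P[...,:2]-C; r=np.hypot(d[...,0],d[...,1])
m=((H<8)|(H>172))&(S>120)&(P[...,2]>.085)&(P[...,2]<.13)&(r<.08)
q=P[m];print(len(q),q.min(0),q.max(0))
t=q[q[:,2]>.1155];print("top",t.mean(0),cv2.minEnclosingCircle(t[:,:2].astype(np.float32)))
w=m&(r>.034)&(P[...,2]>.104);dd=d[w];a=np.degrees(np.arctan2(dd[:,1],dd[:,0]))%360;print(len(a),np.percentile(a,[0,10,50,90,100]),P[w].mean(0))
# perpendicular offsets to lug
for A in (211,213,215):
    u=np.array([np.cos(np.radians(A)),np.sin(np.radians(A))]);v=np.array([-u[1],u[0]]);far=dd@u>.042;s=dd@v;print(A,s[far].min(),s[far].max(),s[~far].min(),s[~far].max(),(dd@u).max())
m=(H>105)&(H<130)&(S>150)&(P[...,2]>.073)&(P[...,2]<.09)&(r<.15);q=P[m];
if len(q): print("blue",np.median(q,0),cv2.minEnclosingCircle(q[:,:2].astype(np.float32)))
print(to([.502,-.0525,.121],33))
```

```text
t 1.82 p [ 0.5029 -0.0509  0.1998] xang 33.09 ydir [-5.0e-04 -1.3e-03 -1.0e+00] F [ 0.18  1.03 -0.14] T [ 0.018 -0.022 -0.003] g 0.003 q7 [-0.43  0.08  0.46  1.84 -0.04  1.23  2.2 ]
4973 [ 0.44675981 -0.09680328  0.09629308] [ 0.52878078 -0.02695236  0.12078771]
top [ 0.49926174 -0.05611168  0.11790723] ((0.5000908374786377, -0.05579407885670662), 0.02439829148352146)
671 [206.42055108 210.89236655 217.41160287 224.1230382  228.64602236] [ 0.46259613 -0.08270076  0.11060613]
211 -0.0009096892013525792 0.013413368798969661 -0.002729844409274528 0.011476951292140604 0.0648580045659552
213 -0.0024021917835755895 0.01122048177203693 -0.003917615323332189 0.010054276866536885 0.0648424801855584
215 -0.0045023340404406805 0.009096728619203498 -0.00510061322658075 0.008727001511279458 0.06476302446205875
blue [0.47558271 0.03879738 0.08207969] ((0.505997896194458, -0.05433373525738716), 0.1195782870054245)
(array([-0.0027,  0.0788, -0.0032]), array([-0.0002,  0.0042, -0.0009]))
```

View pics/w1.png

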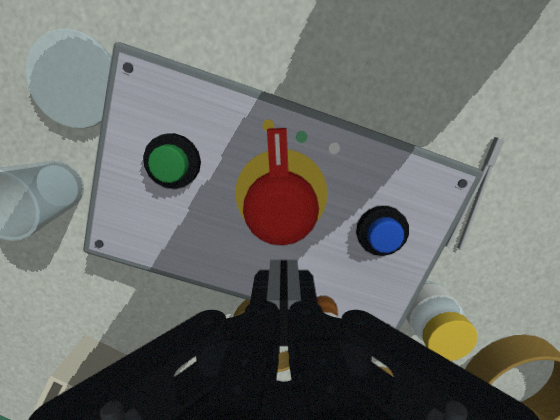

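The wrist picture shows the head at (281,207) and the lug pointing up at (277,150), tilted slightly towards green at (168,163). Blue is at (384,235). The lug's heading is about 215°, and the cameras put the axis within a few mm of (0.501, -0.054). I go down to just above the top.

```bash
sed -i 's/^C=.*/C=np.array([.501,-.054]); LUG=215./' h.py; python3 -c "
from h import *
st();print(to([.501,-.054,.123],33))"
```

```text
t 1.87 p [ 0.5026 -0.0483  0.1998] xang 33.24 ydir [-9.e-04 -3.e-04 -1.e+00] F [-1.    0.91  0.13] T [-0.003  0.004  0.007] g 0.006 q7 [-0.43  0.08  0.46  1.84 -0.04  1.23  2.19]
(array([-0.0044,  0.0768, -0.0039]), array([-0.0002,  0.0042, -0.0009]))
```

send_rows:
  motion:
    - [0,-0.002,0.02,-0.001,0,0,0]
    - [0,-0.002,0.045,-0.001,0,0,0]
    - [0,-0.002,0.065,-0.001,0,0,0]
    - [0,-0.002,0.075,-0.001,0,0,0]
    - [0,-0.002,0.077,-0.001,0,0,0]
    - [0,-0.002,0.077,-0.001,0,0,0]
    - [0,-0.002,0.077,-0.001,0,0,0]
    - [0,-0.002,0.077,-0.001,0,0,0]

```text
clock: 2.53
position: [0.5021, -0.0494, 0.1245]
ee_rot: [0.677, 0.204, -0.202, -0.677]
ft_force: [-0.1, 0.6, 0.5]
grip_width: 0.0
```

Run:
```python
from h import *
st();o=get_obs();c=camera("wrist");save(c,"w2.png");P=cloud(c,o);I=c["pixels"]
c2=camera("side");I2=c2["pixels"];s=cv2.resize(I2[90:240,230:400],None,fx=4,fy=4,interpolation=cv2.INTER_CUBIC); cv2.imwrite("pics/s2.png",s[...,::-1])
hsv=cv2.cvtColor(I,cv2.COLOR_RGB2HSV);H,S,V=[hsv[...,i].astype(int) for i in range(3)]
d=P[...,:2]-C; r=np.hypot(d[...,0],d[...,1])
m=((H<8)|(H>172))&(S>120)&(P[...,2]>.085)&(P[...,2]<.13)&(r<.08)
w=m&(r>.036)&(P[...,2]>.104);dd=d[w];print(P[w].mean(0))
for A in (213,215,217):
    u=np.array([np.cos(np.radians(A)),np.sin(np.radians(A))]);v=np.array([-u[1],u[0]]);far=dd@u>.046;s=dd@v;print(A,s[far].min(),s[far].max(),s[~far].min(),s[~far].max(),(dd@u).max())
m=(H>105)&(H<130)&(S>150)&(abs(P[...,2]-.08)<.004)&(r<.15)&(r>.07);q=P[m];
if len(q): print("blue",np.median(q,0),cv2.minEnclosingCircle(q[:,:2].astype(np.float32)))
st()
```

```text
t 2.53 p [ 0.5021 -0.0494  0.1245] xang 33.38 ydir [ 1.9e-03  4.0e-04 -1.0e+00] F [-0.11  0.63  0.51] T [-0.039 -0.021  0.005] g 0.0 q7 [-0.41  0.16  0.46  1.93 -0.08  1.07  2.23]
[ 0.46065688 -0.08410653  0.11045259]
213 -0.003435450919609216 0.010517382747266902 -0.004043430808476596 0.009707517944385114 0.06326954346116201
215 -0.005306140502485971 0.008384892345653427 -0.0053862052288597174 0.008295156698013619 0.063156319884517
217 -0.007258451706621896 0.006675690690651252 -0.006761379669072519 0.0068726890809765314 0.06324935705719076
blue [0.47574568 0.03862087 0.08222384] ((0.4766627848148346, 0.0408516488969326), 0.01602090895175934)
t 2.63 p [ 0.502  -0.0496  0.1243] xang 33.37 ydir [ 1.7e-03  4.0e-04 -1.0e+00] F [ 0.43 -0.04  1.59] T [ 0.018 -0.013 -0.006] g -0.005 q7 [-0.41  0.16  0.46  1.93 -0.08  1.07  2.23]
```

View pics/w2.png

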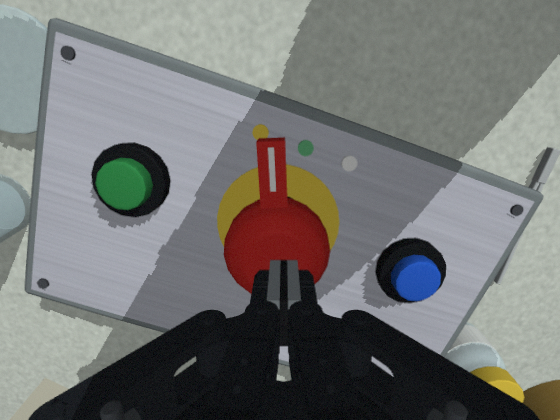

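View pics/s2.png

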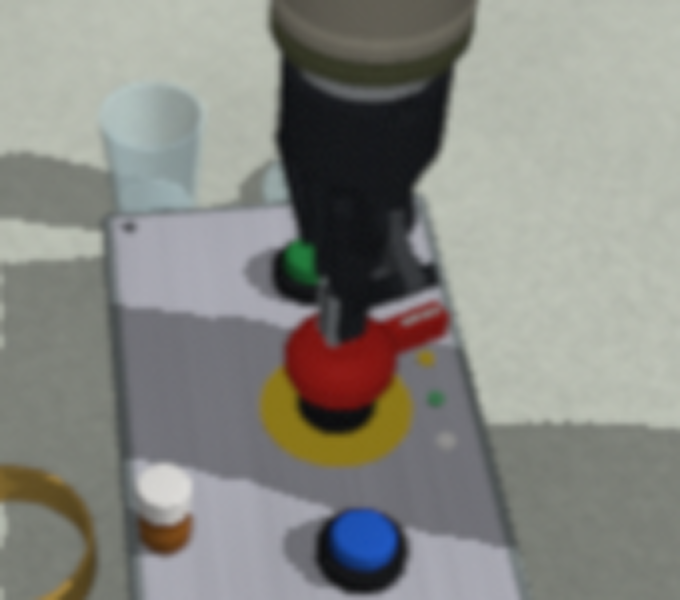

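The wrist picture shows the fingers about 5 mm off towards blue: fingertips at (286,265), head centre at (277,247). The lug heading is about 216.5°. I correct for both and start the press slowly.

send_rows:
  motion:
    - [0,-0.001,0,-0.001,0,0,0]
    - [0,-0.003,0,-0.004,0,0,0]
    - [0,-0.003,0.001,-0.004,0,0,0]
    - [0,-0.003,0.003,-0.004,0,0,0]
    - [0,-0.003,0.005,-0.004,0,0,0]
    - [0,-0.003,0.0065,-0.004,0,0,0]
    - [0,-0.003,0.008,-0.004,0,0,0]
    - [0,-0.003,0.0095,-0.004,0,0,0]
    - [0,-0.003,0.011,-0.004,0,0,0]
    - [0,-0.003,0.011,-0.004,0,0,0]

```text
clock: 3.47
position: [0.501, -0.0548, 0.1121]
ee_rot: [0.677, 0.203, -0.203, -0.677]
ft_force: [0.6, -0.8, 3.9]
grip_width: 0.0
```

```bash
python3 -c "
from h import *
st()"
```

```text
t 3.47 p [ 0.501  -0.0548  0.1121] xang 33.36 ydir [-1.e-04 -0.e+00 -1.e+00] F [ 0.6  -0.82  3.89] T [-0.148  0.037 -0.062] g 0.0 q7 [-0.4   0.18  0.46  1.94 -0.09  1.04  2.25]
```

Contact force is about 4 N at z = 0.112. I go on to the end stop.

send_rows:
  motion:
    - [0,0,0.001,0,0,0,0]
    - [0,0,0.002,0,0,0,0]
    - [0,0,0.003,0,0,0,0]
    - [0,0,0.004,0,0,0,0]
    - [0,0,0.005,0,0,0,0]
    - [0,0,0.005,0,0,0,0]

```text
clock: 3.97
position: [0.5016, -0.0548, 0.1084]
ee_rot: [-0.677, -0.203, 0.202, 0.677]
ft_force: [-4.5, -0.4, 15.5]
grip_width: -0.0
```

```bash
python3 -c "
from h import *
st()"
```

```text
t 3.97 p [ 0.5016 -0.0548  0.1084] xang 33.35 ydir [ 1.2e-03  5.0e-04 -1.0e+00] F [-4.53 -0.39 15.55] T [-0.069  1.087  0.017] g -0.0 q7 [-0.4   0.18  0.46  1.94 -0.09  1.03  2.26]
```

The force is 15.5 N at z = 0.1084, which matches the predicted end stop. I lift off.

send_rows:
  motion:
    - [0,0,-0.002,0,0,0,0]
    - [0,0,-0.006,0,0,0,0]
    - [0,0,-0.012,0,0,0,0]
    - [0,0,-0.02,0,0,0,0]
    - [0,0,-0.03,0,0,0,0]
    - [0,0,-0.034,0,0,0,0]
    - [0,0,-0.034,0,0,0,0]
    - [0,0,-0.034,0,0,0,0]

```text
clock: 4.63
position: [0.5012, -0.0547, 0.1416]
ee_rot: [-0.677, -0.203, 0.203, 0.677]
ft_force: [-0.7, 0.0, -0.7]
grip_width: 0.002
```

Run:
```python
from h import *
st();o=get_obs();c=camera("wrist");save(c,"w3.png");P=cloud(c,o);I=c["pixels"]
hsv=cv2.cvtColor(I,cv2.COLOR_RGB2HSV);H,S,V=[hsv[...,i].astype(int) for i in range(3)]
d=P[...,:2]-C; r=np.hypot(d[...,0],d[...,1])
m=((H<8)|(H>172))&(S>120)&(P[...,2]>.075)&(P[...,2]<.13)&(r<.08)
print("maxz",np.percentile(P[m][:,2],[50,95,99.5]))
w=m&(r>.036)&(r<.06); print("lug z",np.percentile(P[w][:,2],[50,75,90]))
w=w&(P[...,2]>.098);dd=d[w]
for A in (213,215,217,219):
    u=np.array([np.cos(np.radians(A)),np.sin(np.radians(A))]);v=np.array([-u[1],u[0]]);far=dd@u>.046;s=dd@v;print(A,s[far].min(),s[far].max(),s[~far].min(),s[~far].max(),(dd@u).max())
for n in("side","scene"):
    c=camera(n);P=cloud(c);I=c["pixels"];hsv=cv2.cvtColor(I,cv2.COLOR_RGB2HSV);H,S,V=[hsv[...,i].astype(int) for i in range(3)]
    r=np.linalg.norm(P[...,:2]-C,axis=-1);m=((H<8)|(H>172))&(S>120)&(P[...,2]>.075)&(P[...,2]<.13)&(r<.08)
    print(n,np.percentile(P[m][:,2],[50,95,99]),"lug",np.percentile(P[m&(r>.036)&(r<.06)][:,2],[50,75,90]))
p=np.r_[C+.048*np.array([np.cos(np.radians(216.5)),np.sin(np.radians(216.5))])+.037*np.array([np.sin(np.radians(36.5)),-np.cos(np.radians(36.5))]),.13];print(p,to(p,34))
```

```text
t 4.63 p [ 0.5012 -0.0547  0.1416] xang 33.36 ydir [ 7.e-04  3.e-04 -1.e+00] F [-0.74  0.01 -0.65] T [ 0.033  0.005 -0.006] g 0.002 q7 [-0.41  0.14  0.47  1.91 -0.07  1.11  2.23]
maxz [0.1079224  0.1115213  0.11221773]
lug z [0.10315453 0.10359061 0.10394487]
213 -0.003161739376250816 0.010544476014660596 -0.003891128918176816 0.009564113664093061 0.059950397562618496
215 -0.005029110962219795 0.008519657843706925 -0.005262535056936138 0.008158571543319478 0.059968356142335505
217 -0.0070965196195654865 0.0065685828056084375 -0.006750837973459913 0.0067693250911845864 0.05991325251751021
219 -0.009155282260889784 0.004806860528123368 -0.008230916033799905 0.00537183125916068 0.05992295138516517
side [0.10650437 0.11212232 0.11292776] lug [0.10059228 0.10193648 0.10322822]
scene [0.10416784 0.11137863 0.11206701] lug [0.10164853 0.10244222 0.10365136]
[ 0.48442331 -0.1122942   0.13      ] (array([-0.0453,  0.0109, -0.0391]), array([-0.0004, -0.0112, -0.0005]))
```

View pics/w3.png

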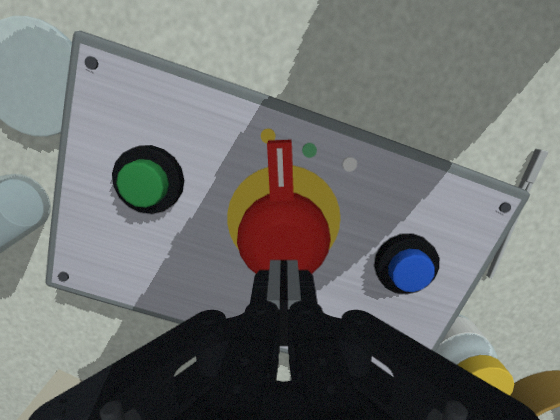

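The head is latched: its top is at 0.1115 against 0.118 when out. I move to the side of the lug facing green, staying high.

send_rows:
  motion:
    - [0,-0.015,0,-0.013,0,0,0]
    - [0,-0.03,0,-0.026,0,0,0]
    - [0,-0.045,0,-0.039,0,-0.01,0]
    - [0,-0.045,0,-0.039,0,-0.01,0]
    - [0,-0.045,0.01,-0.039,0,-0.01,0]
    - [0,-0.045,0.01,-0.039,0,-0.01,0]
    - [0,-0.045,0.01,-0.039,0,-0.01,0]

```text
clock: 5.37
position: [0.4845, -0.1111, 0.1303]
ee_rot: [-0.676, -0.206, 0.207, 0.676]
ft_force: [-0.8, -0.3, 0.3]
grip_width: -0.003
```

Run:
```python
from h import *
st();o=get_obs();c=camera("wrist");save(c,"w4.png")
p=np.array([.4844,-.1123,.089]);print(to(p,34))
```

```text
t 5.37 p [ 0.4845 -0.1111  0.1303] xang 34.0 ydir [-1.9e-03  2.0e-04 -1.0e+00] F [-0.8  -0.28  0.25] T [-0.021 -0.017  0.003] g -0.003 q7 [-0.34  0.14  0.51  1.94 -0.08  1.08  2.37]
(array([-0.0009,  0.0417, -0.0008]), array([-0.0008,  0.0001, -0.0008]))
```

View pics/w4.png

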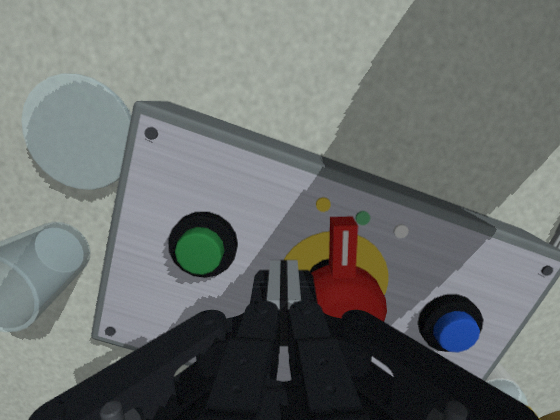

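The tips at (286,268) are on the green side of the lug at (344,245), with a clear gap. Nothing lies below them. I go straight down.

send_rows:
  motion:
    - [0,0,0.012,0,0,0,0]
    - [0,0,0.025,0,0,0,0]
    - [0,0,0.036,0,0,0,0]
    - [0,0,0.041,0,0,0,0]
    - [0,0,0.041,0,0,0,0]
    - [0,0,0.041,0,0,0,0]

```text
clock: 5.92
position: [0.4849, -0.112, 0.0904]
ee_rot: [-0.676, -0.206, 0.206, 0.676]
ft_force: [-0.3, 0.3, 0.6]
grip_width: -0.003
```

Run:
```python
from h import *
st();o=get_obs();c=camera("wrist");save(c,"w5.png")
# arc plan: offset ramp then rotation about C ; lug angle A, finger centre at r=.048, offset 22 behind centreline
M=R.from_quat(o["ee_rot"])
def pose(th,off,dz=0):
    A=np.radians(216.5-th);u=np.array([np.cos(A),np.sin(A)]);b=np.array([-u[1],u[0]])
    p=np.r_[C+.048*u+off*b,o["position"][2]+dz]; return M.inv().apply(p-o["position"]).round(4)
for off in (.037,.030,.0215): print("off",off,pose(0,off))
for th in range(5,51,5): print(th,pose(th,.0215),round(np.radians(th),3))
```

```text
t 5.92 p [ 0.4849 -0.112   0.0904] xang 33.94 ydir [-3.e-04 -1.e-04 -1.e+00] F [-0.3   0.27  0.63] T [-0.024  0.038  0.024] g -0.003 q7 [-0.32  0.2   0.51  1.98 -0.11  0.99  2.4 ]
off 0.037 [-0.0006  0.      0.    ]
off 0.03 [-0.0009  0.      0.007 ]
off 0.0215 [-0.0013  0.      0.0155]
5 [-0.0032  0.      0.0197] 0.087
10 [-0.0047  0.      0.024 ] 0.175
15 [-0.0058  0.      0.0285] 0.262
20 [-0.0066  0.      0.033 ] 0.349
25 [-0.0069  0.      0.0376] 0.436
30 [-0.0068  0.      0.0422] 0.524
35 [-0.0064  0.      0.0467] 0.611
40 [-0.0055  0.      0.0512] 0.698
45 [-0.0042  0.      0.0557] 0.785
50 [-0.0026  0.      0.0599] 0.873
```

View pics/w5.png

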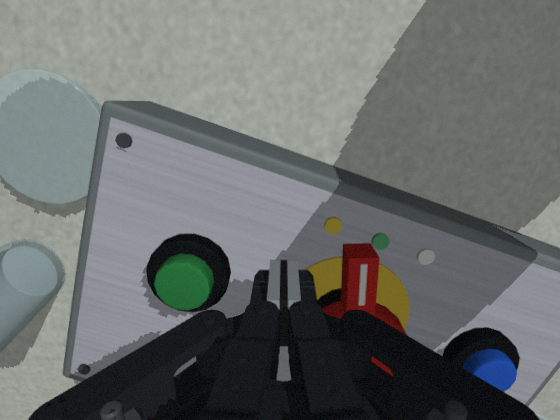

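The gap is still clear: tips at (286,270), lug flank at (345,270). I ease in to contact and begin the arc.

send_rows:
  motion:
    - [0,-0.001,0,0.004,0,0,0]
    - [0,-0.001,0,0.008,0,0,0]
    - [0,-0.001,0,0.012,0,0,0]
    - [0,-0.0013,0,0.0155,0,0,0]
    - [0,-0.002,0,0.0176,0,0.044,0]
    - [0,-0.0032,0,0.0197,0,0.087,0]
    - [0,-0.004,0,0.022,0,0.131,0]
    - [0,-0.0047,0,0.024,0,0.175,0]
    - [0,-0.0047,0,0.024,0,0.175,0]

```text
clock: 6.72
position: [0.4674, -0.0944, 0.0905]
ee_rot: [-0.692, -0.146, 0.146, 0.692]
ft_force: [0.5, -0.3, -0.9]
grip_width: 0.001
```

```bash
cat >> h.py <<'E'
def arc(ths,off=.0215,r=.048,z=.090):
    o=get_obs();M=R.from_quat(o["ee_rot"]);xa=M.as_matrix()[:,0];x0=np.degrees(np.arctan2(xa[1],xa[0]))
    for th in ths:
        A=np.radians(216.5-th);u=np.array([np.cos(A),np.sin(A)]);b=np.array([-u[1],u[0]])
        p=np.r_[C+r*u+off*b,z]; print(th,*M.inv().apply(p-o["position"]).round(4),"ay",round(np.radians(x0-(34-th)),3))
E
python3 - <<'E'
from h import *
st();o=get_obs();c=camera("wrist");save(c,"w6.png")
arc(range(10,51,5))
E
```

```text
t 6.72 p [ 0.4674 -0.0944  0.0905] xang 23.81 ydir [ 5.e-04  2.e-04 -1.e+00] F [ 0.46 -0.26 -0.92] T [-0.13  -0.061 -0.029] g 0.001 q7 [-0.37  0.15  0.51  2.03 -0.09  0.99  2.17]
10 -0.0 0.0005 -0.0001 ay -0.001
15 -0.0019 0.0005 0.004 ay 0.087
20 -0.0034 0.0005 0.0084 ay 0.174
25 -0.0045 0.0005 0.0128 ay 0.261
30 -0.0053 0.0005 0.0174 ay 0.348
35 -0.0056 0.0005 0.0219 ay 0.436
40 -0.0055 0.0005 0.0265 ay 0.523
45 -0.0051 0.0005 0.0311 ay 0.61
50 -0.0042 0.0005 0.0356 ay 0.698
```

View pics/w6.png

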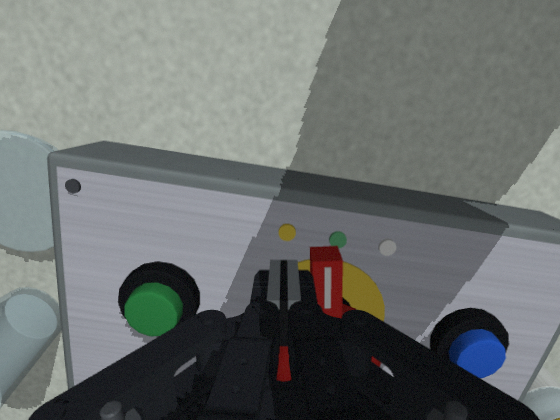

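The finger is about at the flank (lug at 312 to 343 px). I continue the arc.

send_rows:
  motion:
    - [0,-0.001,0,0.002,0,0.043,0]
    - [0,-0.0019,0,0.004,0,0.087,0]
    - [0,-0.0027,0,0.0062,0,0.13,0]
    - [0,-0.0034,0,0.0084,0,0.174,0]
    - [0,-0.004,0,0.0106,0,0.217,0]
    - [0,-0.0045,0,0.0128,0,0.261,0]
    - [0,-0.005,0,0.0151,0,0.305,0]
    - [0,-0.0053,0,0.0174,0,0.348,0]
    - [0,-0.0055,0,0.0196,0,0.392,0]
    - [0,-0.0056,0,0.0219,0,0.436,0]

```text
clock: 7.6
position: [0.4537, -0.0771, 0.0905]
ee_rot: [0.707, -0.007, 0.007, -0.707]
ft_force: [0.6, -1.2, 0.7]
grip_width: 0.0
```

```bash
cat >> h.py <<'E'
def redz():
  for n in("side","scene"):
    c=camera(n);P=cloud(c);I=c["pixels"];hsv=cv2.cvtColor(I,cv2.COLOR_RGB2HSV);H,S,V=[hsv[...,i].astype(int) for i in range(3)]
    r=np.linalg.norm(P[...,:2]-C,axis=-1);m=((H<8)|(H>172))&(S>120)&(P[...,2]>.075)&(P[...,2]<.13)&(r<.08)
    print(n,m.sum(),np.percentile(P[m][:,2],[50,95,99]).round(4));
    l=m&(r>.04);d=P[l][:,:2]-C
    if l.any(): print(" lug ang",np.median(np.degrees(np.arctan2(d[:,1],d[:,0]))%360).round(1),l.sum())
    I=c["pixels"]
    s=I[90:250,230:400] if n=="side" else I[100:250,190:340]
    cv2.imwrite(f"pics/{n}_{get_obs()['clock']:.2f}.png",cv2.resize(s,None,fx=3.5,fy=3.5,interpolation=cv2.INTER_CUBIC)[...,::-1])
E
python3 - <<'E'
from h import *
st();o=get_obs();c=camera("wrist");save(c,"w7.png");redz()
arc(range(35,56,5))
E
ls -t pics|head -3
```

```text
t 7.6 p [ 0.4537 -0.0771  0.0905] xang -1.11 ydir [ 5.e-04 -1.e-04 -1.e+00] F [ 0.58 -1.17  0.7 ] T [-0.26  -0.061 -0.03 ] g 0.0 q7 [-0.44  0.1   0.53  2.07 -0.06  0.98  1.68]
side 682 [0.1124 0.119  0.1198]
 lug ang 176.7 80
scene 378 [0.1102 0.1183 0.1191]
 lug ang 173.6 35
35 -0.0002 0.0005 0.0003 ay 0.001
40 -0.0021 0.0005 0.0045 ay 0.088
45 -0.0035 0.0005 0.0088 ay 0.176
50 -0.0047 0.0005 0.0133 ay 0.263
55 -0.0054 0.0005 0.0178 ay 0.35
scene_7.75.png
side_7.70.png
w7.png
```

View pics/w7.png

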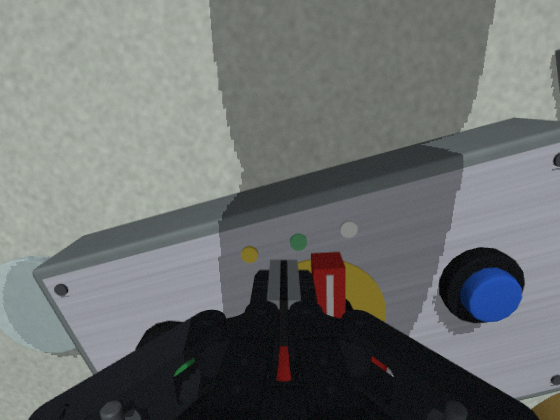

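The head has sprung out: both cameras put its top at about 0.119, up from 0.1115. The lug is at about 175°, so it has turned about 0.65 rad. I go back along the arc so it follows.

Run:
```python
from h import *
arc([30,25,20,15,10])
```

```text
30 0.002 0.0005 -0.0037 ay -0.086
25 0.0046 0.0005 -0.0075 ay -0.173
20 0.0075 0.0005 -0.0111 ay -0.261
15 0.0107 0.0005 -0.0144 ay -0.348
10 0.0142 0.0005 -0.0174 ay -0.435
```

send_rows:
  motion:
    - [0,0.001,0,-0.002,0,-0.043,0]
    - [0,0.002,0,-0.0037,0,-0.086,0]
    - [0,0.0033,0,-0.0056,0,-0.13,0]
    - [0,0.0046,0,-0.0075,0,-0.173,0]
    - [0,0.006,0,-0.0093,0,-0.217,0]
    - [0,0.0075,0,-0.0111,0,-0.261,0]
    - [0,0.0091,0,-0.0128,0,-0.305,0]
    - [0,0.0107,0,-0.0144,0,-0.348,0]
    - [0,0.0124,0,-0.0159,0,-0.392,0]
    - [0,0.0142,0,-0.0174,0,-0.435,0]

```text
clock: 8.58
position: [0.4676, -0.095, 0.0903]
ee_rot: [-0.691, -0.148, 0.148, 0.692]
ft_force: [0.2, 0.3, 0.6]
grip_width: -0.0
```

Run:
```python
from h import *
st();arc([5,0]);arc([0],off=.045)
```

```text
t 8.58 p [ 0.4676 -0.095   0.0903] xang 24.12 ydir [ 1.e-04  1.e-04 -1.e+00] F [0.18 0.29 0.61] T [-0.175 -0.041  0.061] g -0.0 q7 [-0.37  0.15  0.51  2.03 -0.09  0.99  2.18]
5 0.0024 0.0003 -0.0038 ay -0.085
0 0.0049 0.0003 -0.0076 ay -0.173
0 0.01 0.0003 -0.0305 ay -0.173
```

send_rows:
  motion:
    - [0,0.0012,0,-0.0019,0,-0.04,0]
    - [0,0.0024,0,-0.0038,0,-0.08,0]
    - [0,0.0036,0,-0.006,0,-0.11,0]
    - [0,0.005,0,-0.01,0,-0.11,0]
    - [0,0.007,0,-0.015,0,-0.11,0]
    - [0,0.008,0,-0.02,0,-0.11,0]
    - [0,0.008,-0.015,-0.02,0,-0.11,0]
    - [0,0.008,-0.04,-0.02,0,-0.11,0]
    - [0,0.008,-0.07,-0.02,0,-0.11,0]
    - [0,0.008,-0.07,-0.02,0,-0.11,0]

```text
clock: 9.42
position: [0.4856, -0.1107, 0.1652]
ee_rot: [0.683, 0.186, -0.181, -0.682]
ft_force: [1.1, -0.2, -0.1]
grip_width: -0.002
```

Run:
```python
from h import *
st();redz();o=get_obs();c=camera("wrist");save(c,"w8.png")
print(to([.478,.0435,.16],10))
```

```text
t 9.42 p [ 0.4856 -0.1107  0.1652] xang 30.1 ydir [ 0.0069  0.     -1.    ] F [ 1.06 -0.18 -0.12] T [-0.023 -0.052 -0.025] g -0.002 q7 [-0.36  0.09  0.52  1.91 -0.05  1.15  2.28]
side 647 [0.1134 0.1194 0.1204]
 lug ang 209.7 52
scene 349 [0.1113 0.1185 0.1194]
 lug ang 211.4 15
(array([0.0727, 0.0002, 0.1351]), array([-2.000e-04,  3.516e-01,  4.000e-04]))
```

View pics/w8.png

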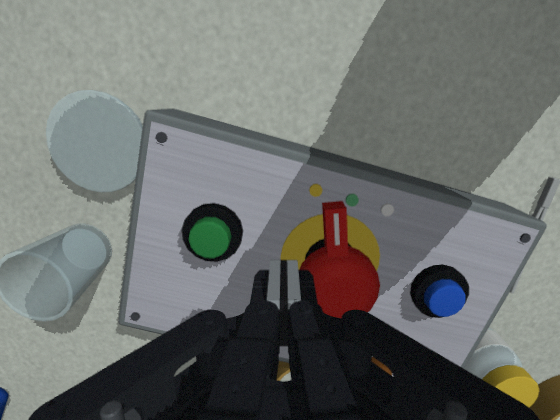

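The lug is back at its rest direction and the head is out. Next I go over the blue button, passing above the head.

send_rows:
  motion:
    - [0,0.02,0,0.034,0,0.08,0]
    - [0,0.038,0,0.068,0,0.15,0]
    - [0,0.056,0,0.1,0,0.22,0]
    - [0,0.072,0,0.135,0,0.281,0]
    - [0,0.072,0,0.135,0,0.281,0]
    - [0,0.072,0.02,0.135,0,0.281,0]
    - [0,0.072,0.04,0.135,0,0.281,0]
    - [0,0.072,0.055,0.135,0,0.281,0]
    - [0,0.072,0.055,0.135,0,0.281,0]
    - [0,0.072,0.055,0.135,0,0.281,0]

```text
clock: 10.4
position: [0.4764, 0.0426, 0.1043]
ee_rot: [0.702, 0.085, -0.087, -0.702]
ft_force: [-0.2, -0.5, 0.6]
grip_width: -0.003
```

Run:
```python
from h import *
st();redz();o=get_obs();c=camera("wrist");P=cloud(c,o);I=c["pixels"];save(c,"w9.png")
hsv=cv2.cvtColor(I,cv2.COLOR_RGB2HSV);H,S,V=[hsv[...,i].astype(int) for i in range(3)]
B=np.array([.478,.0425]);r=np.linalg.norm(P[...,:2]-B,axis=-1)
m=(H>105)&(H<130)&(S>150)&(abs(P[...,2]-.08)<.004)&(r<.03);q=P[m];print(len(q),q.min(0),q.max(0),np.median(q,0),cv2.minEnclosingCircle(q[:,:2].astype(np.float32)))
print(to([.478,.0425,.082],14))
```

```text
t 10.4 p [0.4764 0.0426 0.1043] xang 14.05 ydir [-0.0028 -0.001  -1.    ] F [-0.24 -0.49  0.62] T [-0.061 -0.003  0.011] g -0.003 q7 [-0.55  0.13  0.39  2.01 -0.06  1.02  1.68]
side 191 [0.11   0.1176 0.1187]
scene 351 [0.111  0.1188 0.1199]
 lug ang 211.7 15
1699 [0.4606447  0.02592451 0.076019  ] [0.48929312 0.05737852 0.08397738] [0.47177201 0.0399745  0.08219031] ((0.47635576128959656, 0.04178133234381676), 0.016205040737986565)
(array([-0.    ,  0.0241, -0.0006]), array([-0.0001,  0.0007,  0.0011]))
```

View pics/w9.png

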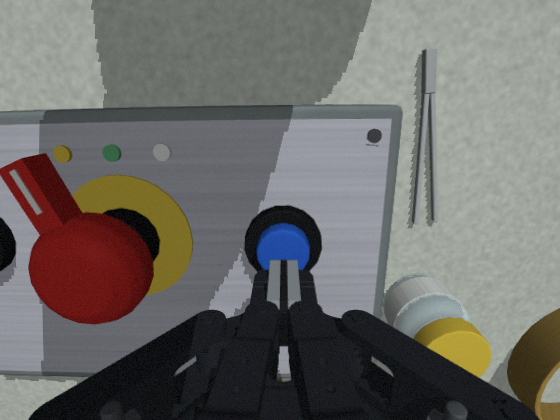

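Centred on blue: tips at (286,265), button at (284,245). I press.

send_rows:
  motion:
    - [0,-0.001,0.008,-0.001,0,0,0]
    - [0,-0.001,0.016,-0.001,0,0,0]
    - [0,-0.001,0.023,-0.001,0,0,0]
    - [0,-0.001,0.027,-0.001,0,0,0]
    - [0,-0.001,0.029,-0.001,0,0,0]
    - [0,-0.001,0.031,-0.001,0,0,0]
    - [0,-0.001,0.033,-0.001,0,0,0]
    - [0,-0.001,0.0345,-0.001,0,0,0]
    - [0,-0.001,0.0345,-0.001,0,0,0]
    - [0,-0.001,0.0345,-0.001,0,0,0]

```text
clock: 11.38
position: [0.4768, 0.0419, 0.0749]
ee_rot: [-0.701, -0.086, 0.086, 0.703]
ft_force: [-26.7, -3.5, 64.9]
grip_width: 0.0
```

```bash
python3 -c "
from h import *
st()"
```

```text
t 11.38 p [0.4768 0.0419 0.0749] xang 14.0 ydir [-8.0e-04  2.2e-03 -1.0e+00] F [-26.71  -3.45  64.94] T [-0.958  6.236  0.032] g 0.0 q7 [-0.54  0.17  0.39  2.03 -0.08  0.95  1.71]
```

The force is 65 N at z = 0.0749, so the button is already bottomed. Its top measured 0.081, and 6 mm in gives 0.075. I lift off at once.

send_rows:
  motion:
    - [0,0,-0.004,0,0,0,0]
    - [0,0,-0.008,0,0,0,0]
    - [0,0,-0.02,0,0,0,0]
    - [0,0,-0.045,0,0,0,0]
    - [0,0,-0.08,0,0,0,0]
    - [0,0,-0.11,0,0,0,0]
    - [0,0,-0.11,0,0,0,0]

```text
clock: 11.97
position: [0.4793, 0.0423, 0.1862]
ee_rot: [-0.701, -0.089, 0.084, 0.702]
ft_force: [1.0, 1.1, -0.6]
grip_width: -0.0
```

Run:
```python
from h import *
st();redz();o=get_obs();c=camera("wrist");P=cloud(c,o);I=c["pixels"];save(c,"w10.png")
for n,c,o in [("wrist",c,o),("side",camera("side"),None),("scene",camera("scene"),None)]:
    P=cloud(c,o);hsv=cv2.cvtColor(c["pixels"],cv2.COLOR_RGB2HSV);H,S,V=[hsv[...,i].astype(int) for i in range(3)]
    r=np.linalg.norm(P[...,:2]-[.477,.042],axis=-1)
    m=(H>105)&(H<130)&(S>150)&(P[...,2]>.06)&(P[...,2]<.1)&(r<.03);q=P[m];print(n,len(q),np.percentile(q[:,2],[5,50,90,99]).round(4))
    k=(S<60)&(r>.035)&(r<.06)&(abs(P[...,2]-.06)<.01);print(" plate",np.median(P[k][:,2]))
    b=(V<50)&(r<.026)&(r>.016)&(P[...,2]>.06)&(P[...,2]<.085);print(" collar",b.sum(),np.percentile(P[b][:,2],[50,90]) if b.any() else 0)
    if o is None: save(c,n+"10.png")
```

```text
t 11.97 p [0.4793 0.0423 0.1862] xang 14.03 ydir [ 0.0076  0.0026 -1.    ] F [ 0.98  1.1  -0.61] T [ 0.048 -0.06  -0.003] g -0.0 q7 [-0.56  0.03  0.39  1.92 -0.01  1.19  1.65]
side 380 [0.1148 0.1197 0.1204]
 lug ang 211.3 8
scene 345 [0.1115 0.1183 0.1194]
 lug ang 211.3 14
wrist 1291 [0.0724 0.0821 0.0831 0.0839]
 plate 0.06103120009625079
 collar 1167 [0.07235095 0.07325836]
side 222 [0.0722 0.0815 0.0834 0.0844]
 plate 0.061060382460022156
 collar 122 [0.07206497 0.07360246]
scene 93 [0.0731 0.0809 0.083  0.0844]
 plate 0.06035853519755485
 collar 82 [0.07076296 0.07265668]
```

View pics/w10.png

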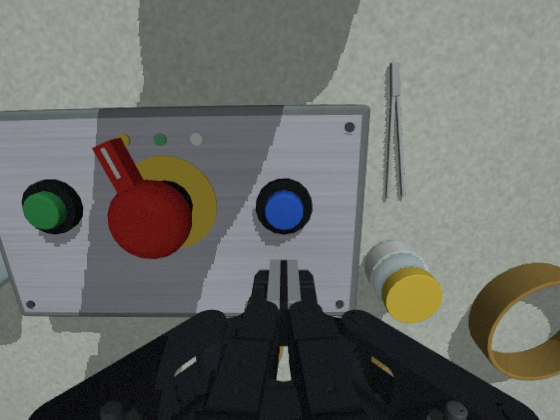

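View pics/side10.png

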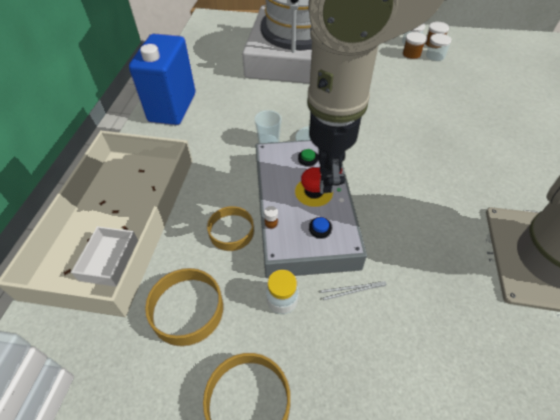

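send_rows:
  motion:
    - [0,-0.02,-0.02,0,0,0,0]
    - [0,-0.04,-0.04,0,0,0,0]
    - [0,-0.05,-0.05,0,0,0,0]
    - [0,-0.05,-0.05,0,0,0,0]
    - [0,-0.05,-0.05,0,0,0,0]
    - [0,-0.05,-0.05,0,0,0,0]
    - [0,-0.05,-0.05,0,0,0,0]
    - [0,-0.05,-0.05,0,0,0,0]

```text
clock: 12.88
position: [0.428, 0.0298, 0.2298]
ee_rot: [0.702, 0.086, -0.087, -0.702]
ft_force: [-0.3, -0.9, -0.5]
grip_width: -0.002
```

Run:
```python
from h import *
st();redz()
for n in("side","scene"):
    c=camera(n);save(c,n+"11.png");a=np.load(n+"0p.npy").astype(int)
    D=(abs(c["pixels"].astype(int)-a).max(-1)>60)
    P=np.load(n+"0.npy")
    for nm,p,rr in [("vial",(.582,.05),.03),("jar",(.537,.185),.045),("green",(.528,-.147),.03),("blue",(.478,.043),.03),("sieve",(.68,.04),.065)]:
        r=np.linalg.norm(P[...,:2]-p,axis=-1);k=(r<rr)&(P[...,2]>.01)
        print(n,nm,k.sum(),D[k].sum())
    P=cloud(c);hsv=cv2.cvtColor(c["pixels"],cv2.COLOR_RGB2HSV);r=np.linalg.norm(P[...,:2]-[.528,-.147],axis=-1)
    m=(hsv[...,0]>45)&(hsv[...,0]<85)&(hsv[...,1]>130)&(r<.03)&(P[...,2]>.06);print(" green z",m.sum(),np.median(P[m][:,2]) if m.any() else None)
```

```text
t 12.88 p [0.428  0.0298 0.2298] xang 14.06 ydir [-1.7e-03 -9.0e-04 -1.0e+00] F [-0.34 -0.9  -0.52] T [-0.024 -0.026  0.004] g -0.002 q7 [-0.57 -0.13  0.37  1.96  0.05  1.31  1.6 ]
side 663 [0.1138 0.1195 0.1203]
 lug ang 210.2 56
scene 351 [0.1113 0.1185 0.1192]
 lug ang 211.4 15
side vial 548 232
side jar 1144 0
side green 403 0
side blue 581 152
side sieve 685 46
 green z 140 0.08133135826398008
scene vial 635 53
scene jar 754 0
scene green 260 0
scene blue 279 2
scene sieve 580 1
 green z 71 0.08064751475516929
```

```bash
sleep 1; ls pics | tail -3
```

```text
wrist0.png
z_scene.png
z_side.png
```

View pics/scene11.png

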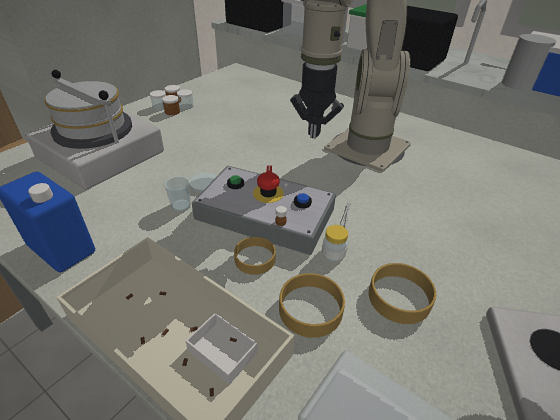

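The last scene picture shows the head out at (268,182), blue out at (303,200), and the vial still at (281,215). The pixel differences near the vial and blue look like arm shadow. I hand in.

```bash
python3 -c "
from h import *
print(hand_in())"
```

```text
the job is handed in; nothing more can be done
None
```

I handed the job in at about 13 s, with every step done in the order asked and only the shut fingertips used. No verdict was reported.

- **Stop pressed:** I pushed the mushroom to its end stop, 15.5 N at TCP z = 0.108. With the fingers off it stayed in: its top measured 0.112, against 0.118 to 0.120 when out.
- **Lug turned:** I pushed the lug clockwise about 0.65 rad, by camera estimate, and the head sprang back to about 0.119. I backed off along the same arc. The lug then read about 211°, against about 213° at the start, which I put down to slightly different measurements.
- **Reset pressed:** I pressed the blue button until it stopped hard, then lifted clear. It springs back to 0.081 to 0.082, the same as before.
- **Last checks:** The green button shows no pixel change and the same height. The jar shows no change either. Pixels near the vial, the sieve and the blue button changed, which I put down to the arm's shadow, since the vial stands at the same picture position. I did not check the beaker, forceps or petri dish beyond looking at the last picture. The robot touches nothing.

**Checks that disagreed:**
- **Blue button height:** its top measured about 21 mm above the console, not the 18 mm given. So the press hit bottom earlier than planned, and the wrist force peaked at about 65 N upward with 27 N sideways. That is below the 120 N wrist limit. Only the fingertips were on the button as far as I can tell, so the 40 N limit for the arm and gripper body should not apply.
- **Camera positions:** the wrist camera and the fixed cameras differed by 2 to 4 mm sideways. I placed the fingers between the two.

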